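# Lay a fire brick with an even vent gap

## Robot

A 6-joint arm with a two-finger parallel gripper is mounted at the origin on the work surface. World frame = base frame: x ahead of the robot, y to its left, z up, the work surface at z = 0. Lengths are in m, angles in degrees, forces in N, time in s.
With the tool pointing down it reaches from about 0.325 to 0.85 m from the base axis. Payload 15.5 kg.
Tool frame: the origin (TCP) lies at the very end of the fingers, on their centre line; the grasp point (between the pads) lies arm.grip_depth behind it (arm.grip_depth is the distance from the TCP to the grasp point, in m); z points along the fingers, y is the line along which they close (so a half turn about z gives the same grasp; the last joint's range is limited). The gripper opens to 91 mm and grips with 3 to 60 N. Pads are 32 mm wide; open, the fingers measure 118 mm over their backs; the gripper's body (76 mm by 178 mm) begins 60 mm behind the grasp point.
Start: joints at [65.174, 28.281, 77.091, -0, 74.628, -5.472], TCP at [0.207, 0.59, 0.214] pointing down, gripper open.
Joint ranges: [-166.48, 166.48], [-47.26, 123.95], [12.59, 153.08], [-70.14, 250.14], [6.76, 159.57], [-176.63, 176.63]. Speed limits (degrees/s): [108.29, 108.29, 147.25, 172.46, 172.46, 172.46].

## Interface

Orientations are given as a 3x3 rotation matrix whose columns are the frame's x, y, z axes.
In Python, from rig import arm gives the robot as it stands. Calls block until the motion is done:
- arm.move_to(position, orientation): joint-space move of the TCP to a pose.
- arm.move_l(position, orientation=None, feed=0.15): straight line of the TCP; orientation=None keeps the orientation; feed is the mean speed in m/s.
- arm.move_joints(angles): joint-space move.
- arm.grip(opening): finger opening in m; the grip force is fixed at half the most; returns when the fingers have stopped.
- arm.sleep(seconds).
- arm.solve_ik(position, orientation): joint angles nearest the present ones, or None.
- arm.snapshot(name): name is "scene" or "top" or "wrist"; returns the picture (384x512x3 uint8, red, green, blue); there is no depth.
- arm.get_calibration(name): a dict with "intrinsics" (3x3 intrinsics, pixels), "cam_to_world" (4x4, takes a point from camera to world coordinates). Camera axes: x right, y down, z forward; pixel columns grow to the right and rows downward; lengths in m; the calibration is good to about 2 mm. A picture is of the moment at which its call begins: read the wrist's pose just before it. get_calibration takes no time and is no camera call; for the wrist camera it gives the pose at the moment of the call.
A pose or a line that the arm cannot do raises arm.Unreachable and nothing moves.
- arm.sign_off(): hands the job in; it is judged then, once.
Readings, each from a call of its own:
- arm.current_t(): time.
- arm.current_joint_positions(): joint angles.
- arm.current_dq(): joint speeds.
- arm.current_tau(): joint torques, N m.
- arm.current_ee_pos(): TCP position.
- arm.current_tool_rot(): TCP orientation.
- arm.current_force(): force on the tool from outside, world axes, zero at the start.
- arm.current_torque(): the same for the moment, N m.
- arm.current_width(): finger opening in m.
- arm.current_grasp_force(): force on a finger pad.
Only numpy, scipy, OpenCV 4.12 (cv2) and the standard library are available. Lean on these libraries where they do the work, as an engineer would, in place of code of your own. Each camera call takes 0.05 s, during which the arm holds its last target. There are 200 camera calls.

## Task

Stand the aluminium spacer on the hearth plate against the long side of the brick already laid there, and slide the loose fire brick home: its far end up against the steel fence and its long side pressed snug against the spacer, so that the spacer is nipped between the two bricks. Then take the spacer out without spoiling the gap and set it down on the bench off the hearth plate. Be gentle: the laid brick is not fixed and must keep its place, and the other tools stay where they are.

Things in the scene. Friction and masses are not known exactly. Their poses are not given: they have to be found in the camera images.
- hearth: Fixed dark steel hearth plate, 240 x 360 mm, 6 mm thick, lying flat on the bench. Its own x axis points away from the robot, y to the left (turned by up to 0.15 rad). Plate spans x -140 to +100 mm and y -175 to +185 mm from the origin, which lies at bench height. Along its far edge stands a fence, 36 mm high over the bench; the fence's inner face, along y, lies at x = +90 mm
- laid: The cream fire brick already laid (loose but heavy, 2.4 kg; a steady push of 11 to 17 N on its side moves it): 160 mm (its x) by 100 mm (its y) by 60 mm high, square to the hearth with its far end at the fence, on the left (+y) part of the plate. Origin at the centre of its underside, on the plate
- laid_center (a point): Centre of the laid brick (30 mm above its underside), axes as the brick's
- brick: The loose cream fire brick to be laid, same size and look (160 mm along its x, 100 mm along its y, 60 mm high; about 0.7 kg, it slides on the plate with a steady push of 3 to 6 N), lying flat and askew on the plate to the right (-y) of the laid one, 50 to 90 mm away from it and 25 to 45 mm short of the fence, turned by up to 0.2 rad. Too wide to grasp; push it. Origin at the centre of its underside
- brick_center (a point): Centre of the loose brick (30 mm above its underside), axes as the brick's. If the brick meets the fence askew it jams on one corner: square it up as it slides
- spacer: Bare aluminium spacer, 0.35 kg, standing on edge on the bench to the left or right of the hearth: a bar 140 mm long (x), 16 mm thick (y), 50 mm high with an upright grip tab, 46 mm wide (x) and 16 mm thick, in its middle from 50 to 110 mm up. In the gap the tab rises 50 mm above the bricks. It stands by itself. Origin at the centre of its underside
- spacer_grip (a point): Point in the middle of the spacer's tab, 88 mm above its underside: grasp here across the 16 mm thickness (y), from above
- mould: Bystander: dark wooden cup-shaped mould, 76 mm across, 55 mm high, with a handle reaching 113 mm along its x, towards the robot; on the side of the hearth where the spacer is not. Origin at the centre of the cup's underside
- tin: Bystander: shallow steel bowl, 84 mm across, 45 mm high, far out to the right of the hearth. Origin at the centre of its underside
- paddle: Bystander: graphite paddle with wooden handle, 200 mm long along its x, 14 mm thick, flat on the bench far out to the left of the hearth. Origin mid-length, underside
Mind the look-alikes: they are no part of the job. Of the things shaped like the spacer, the aluminium one is meant.

How it is judged (in metres and radians):
On the way:
1. the upright spacer is nipped between the loose brick and the laid brick (over 0.5 N on each side) (contact force between brick and spacer above 0.5 N and contact force between spacer and laid above 0.5 N and angle between spacer's own z axis and vertical below 0.1 rad and height (world z) of spacer_grip below 0.105 m and y of brick_center in the frame of laid_center above -0.12 m), for 0.05 s.
At the end, for the whole second after the job is handed in: the gap between the bricks is 16 mm (3 mm either way) and parallel within 0.025 rad; the loose brick lies flat on the plate with its far end within 5 mm of the fence; the spacer's tab is off the hearth plate, clear of its edge by 20 mm, with the spacer down on the bench; all are at rest (y of brick_center in the frame of laid_center between -0.119 and -0.113 m and angle between the x axis of brick and the x axis of laid, either way round below 0.025 rad and x of brick_center in the frame of hearth between 0.005 and 0.014 m and angle between brick_center's own z axis and vertical below 0.05 rad and height (world z) of brick_center below 0.042 m and (y of spacer_grip in the frame of hearth below -0.195 m or y of spacer_grip in the frame of hearth above 0.205 m or x of spacer_grip in the frame of hearth below -0.16 m or x of spacer_grip in the frame of hearth above 0.12 m) and height (world z) of spacer_grip below 0.094 m and linear speed of each of brick, spacer, laid below 0.01 m/s); the robot touches nothing.
It fails at once if the laid brick is shoved more than 8 mm (distance of laid_center from where it was at the start of the episode above 0.008 m).
It fails at once if the loose brick is tipped (angle between brick_center's own z axis and vertical above 0.25 rad).
It fails at once if the mould is moved more than 30 mm (distance of mould from where it was at the start of the episode above 0.03 m).
It fails at once if the tin is moved more than 30 mm (distance of tin from where it was at the start of the episode above 0.03 m).
It fails at once if the paddle is moved more than 30 mm (distance of paddle from where it was at the start of the episode above 0.03 m).
It also fails if it takes over 67 s, if anything falls off the work surface, if the arm or the gripper's body presses on something with over 40 N, if the wrist force passes 120 N, or if a joint passes its speed limit or range.

## Working session

There is one attempt and no reset: what is moved stays moved. The work goes in short steps, each a Python script; the robot and the scene stay as the last script left them, time stands still between calls to the robot, and variables do not carry over. Pictures are saved under pics/ and viewed, at most 10 in all, crops included, and the job is handed in when it is done.

```bash
ls; mkdir -p pics; python3 - <<'E'
from rig import arm
import cv2,numpy as np
for n in ["top","scene"]:
    im=arm.snapshot(n); cv2.imwrite(f"pics/{n}0.png",im[:,:,::-1])
    c=arm.get_calibration(n); print(n,np.round(c["intrinsics"],1).tolist(),np.round(c["cam_to_world"],4).tolist())
print(arm.grip_depth,arm.current_t(),arm.current_tool_rot())
E
```

```text
pics
top [[401.2, 0.0, 257.4], [0.0, 401.2, 196.0], [0.0, 0.0, 1.0]] [[-0.0013, -0.9941, 0.1086, 0.4397], [-1.0, 0.0013, 0.0002, -0.0036], [-0.0004, -0.1086, -0.9941, 1.2417], [0.0, 0.0, 0.0, 1.0]]
scene [[374.0, 0.0, 253.9], [0.0, 374.0, 190.3], [0.0, 0.0, 1.0]] [[-0.1367, 0.8513, -0.5065, 1.0457], [0.9906, 0.1123, -0.0786, 0.0863], [-0.01, -0.5124, -0.8587, 0.9236], [0.0, 0.0, 0.0, 1.0]]
0.0188 0.1 [[-9.43503573e-01  3.31362008e-01 -4.76676395e-04]
 [ 3.31362331e-01  9.43503037e-01 -1.01194279e-03]
 [ 1.14426230e-04 -1.11272424e-03 -9.99999374e-01]]
```

View pics/top0.png

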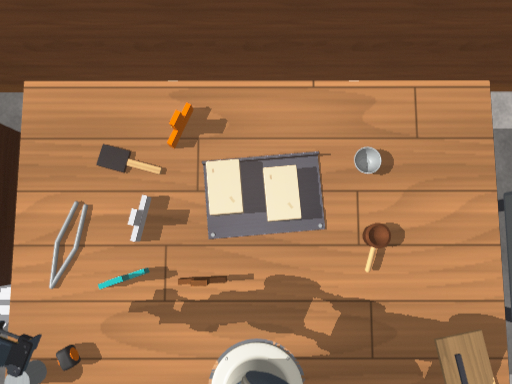

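View pics/scene0.png

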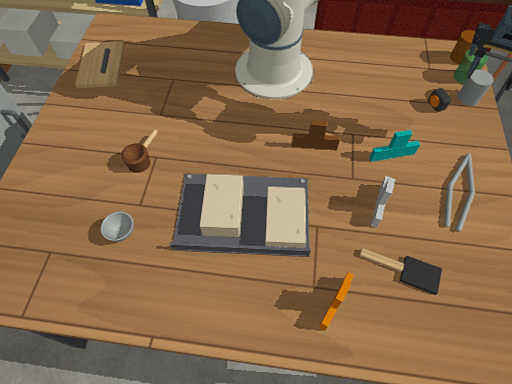

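Things that could be the spacer in the top view: silver (140,218), orange (180,124), teal (123,278), brown (203,280); the steel tongs at (68,245) are silver too, but the wrong shape. I choose the silver one at (140,218), which shows in the scene view at (383,202). Next is a close crop from the wrist camera.

```bash
cat > h.py <<'E'
from rig import arm
import cv2,numpy as np
def ray(cal,px,z):
    K,T=cal["intrinsics"],cal["cam_to_world"]
    px=np.atleast_2d(np.asarray(px,float)); d=np.c_[px,np.ones(len(px))]@np.linalg.inv(K).T@T[:3,:3].T
    o=T[:3,3]; return (o+d*((z-o[2])/d[:,2])[:,None])[:,:2]
def proj(cal,P):
    T=np.linalg.inv(cal["cam_to_world"]);p=np.atleast_2d(P)@T[:3,:3].T+T[:3,3];p=p@cal["intrinsics"].T
    return p[:,:2]/p[:,2:]
def R(a):  # tool down, tool y axis at world angle a(rad)
    c,s=np.cos(a),np.sin(a); y=np.array([c,s,0]);z=np.array([0,0,-1.]);return np.c_[np.cross(y,z),y,z]
def shot(n,f):
    c=arm.get_calibration(n); im=arm.snapshot(n); cv2.imwrite(f"pics/{f}.png",im[:,:,::-1]); return c,im
E
python3 - <<'E'
from h import *
c=arm.get_calibration("top"); 
print("spacer",ray(c,[[140,218],[146,198],[135,239]],.05))
print("bricks",ray(c,[[225,187],[282,193]],.066)," fence px",ray(c,[[205,160],[320,153],[209,237],[325,228]],.0))
w=arm.get_calibration("wrist");T=np.array(w["cam_to_world"]);Rt=arm.current_tool_rot();p=arm.current_ee_pos()
print(w["intrinsics"].round(1),(Rt.T@T[:3,:3]).round(3),(Rt.T@(T[:3,3]-p)).round(3))
E
```

```text
spacer [[0.5045584  0.34540437]
 [0.56426565 0.32930199]
 [0.44255177 0.35828535]]
bricks [[ 0.59496012  0.09229744]
 [ 0.57688084 -0.07599764]]  fence px [[ 0.68937048  0.16120557]
 [ 0.71126818 -0.20076932]
 [ 0.44849374  0.14579153]
 [ 0.4756542  -0.211897  ]]
[[295.9   0.  253.4]
 [  0.  295.9 191.4]
 [  0.    0.    1. ]] [[ 0.001 -0.956 -0.294]
 [ 1.     0.001 -0.001]
 [ 0.001 -0.294  0.956]] [ 0.083 -0.    -0.17 ]
```

```bash
python3 - <<'E'
from h import *
import pickle
t=arm.current_t()
arm.move_to([.49,.345,.25],R(np.radians(77))); a=shot("wrist","w_sp")
arm.move_to([.56,-.01,.25],R(np.radians(90))); b=shot("wrist","w_he")
pickle.dump((a,b),open("v.pkl","wb")); print(arm.current_t()-t)
E
```

```text
2.8583
```

View pics/w_sp.png

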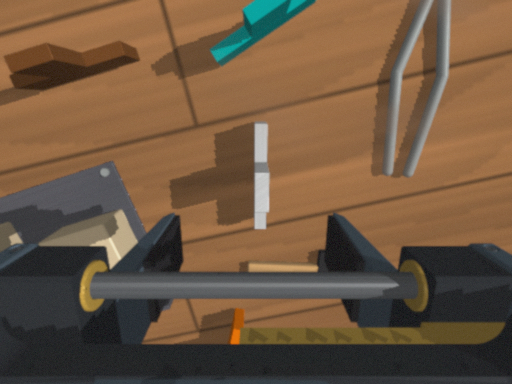

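View pics/w_he.png

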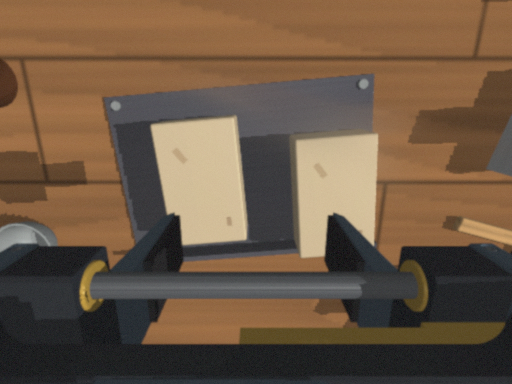

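The wrist crop confirms the silver bar with tab at (261,123–228), so it is the aluminium spacer; orange, teal and brown sit apart from it. In the hearth view the loose brick is on the left with its near edge at (155–237,122), and the laid brick is on the right at (293–376,137). The gripper hides the far ends, so I'll take one more view from further forward.

```bash
python3 - <<'E'
from h import *
import pickle
arm.move_to([.70,.0,.25],R(np.radians(90))); b=shot("wrist","w_he2")
a,_=pickle.load(open("v.pkl","rb")); pickle.dump((a,b),open("v.pkl","wb"))
h=cv2.cvtColor(b[1],cv2.COLOR_RGB2HSV); print(h[120,[150,170,190,200,210,230,240,250,260,270,280,290,300,310,320]].tolist())
h=cv2.cvtColor(a[1],cv2.COLOR_RGB2HSV); print(h[120:232:6,261].tolist(),h[190,245:280:2].tolist())
E
```

```text
[[19, 43, 94], [19, 69, 213], [19, 67, 216], [20, 71, 213], [20, 70, 214], [18, 67, 216], [18, 17, 73], [12, 17, 74], [13, 29, 78], [10, 18, 83], [15, 35, 88], [17, 59, 112], [18, 68, 203], [19, 66, 206], [18, 68, 213]]
[[14, 113, 149], [30, 4, 192], [170, 4, 193], [150, 1, 195], [60, 4, 194], [45, 3, 196], [105, 3, 196], [0, 0, 149], [75, 4, 126], [0, 1, 206], [0, 0, 200], [45, 3, 198], [75, 3, 202], [105, 3, 199], [15, 3, 201], [80, 4, 201], [90, 1, 196], [75, 3, 195], [12, 13, 189]] [[13, 133, 107], [14, 129, 109], [14, 134, 110], [14, 134, 110], [14, 93, 110], [23, 6, 178], [60, 1, 198], [15, 3, 199], [30, 1, 201], [60, 1, 204], [0, 0, 204], [20, 4, 201], [12, 68, 165], [14, 134, 162], [14, 140, 155], [13, 138, 157], [14, 136, 157], [14, 135, 160]]
```

View pics/w_he2.png

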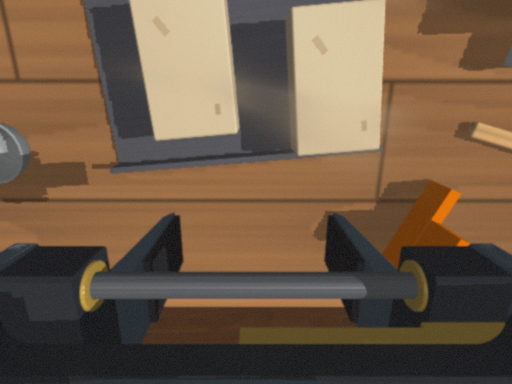

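```bash
python3 - <<'E'
from h import *
import pickle
a,b=pickle.load(open("v.pkl","rb"))
h=cv2.cvtColor(b[1],cv2.COLOR_RGB2HSV)
m=cv2.inRange(h,(13,45,185),(26,100,255)); m[175:]=0
m=cv2.morphologyEx(cv2.morphologyEx(m,cv2.MORPH_OPEN,np.ones((3,3))),cv2.MORPH_CLOSE,np.ones((13,13)))
cs=[c for c in cv2.findContours(m,cv2.RETR_EXTERNAL,cv2.CHAIN_APPROX_NONE)[0] if cv2.contourArea(c)>5000]
def line(px,z):
    P=ray(b[0],px,z); vx,vy,x,y=cv2.fitLine(P.astype(np.float32),cv2.DIST_HUBER,0,.001,.001).ravel(); return np.array([x,y]),np.array([vx,vy])
def X(l1,l2):
    s=np.linalg.solve(np.c_[l1[1],-l2[1]],l2[0]-l1[0]); return l1[0]+s[0]*l1[1]
for c in cs:
    mm=np.zeros_like(m);cv2.drawContours(mm,[c],-1,255,-1); x,y,w,hh=cv2.boundingRect(c)
    rows=np.arange(y+18 if y>0 else 10,y+hh-14); L=[(np.flatnonzero(mm[r])[0]-.5,r) for r in rows];Rr=[(np.flatnonzero(mm[r])[-1]+.5,r) for r in rows]
    cols=np.arange(x+w//2-22,x+w-12 ) if 0 else np.arange(L[-1][0]+8,Rr[-1][0]-8).astype(int); F=[(k,np.flatnonzero(mm[:,k])[-1]+.5) for k in cols]
    l,r,f=line(L,.066),line(Rr,.066),line(F,.066)
    d=lambda q:np.degrees(np.arctan(q[1][1]/q[1][0]))
    ang=[d(l),d(r),np.degrees(np.arctan2(-f[1][0],f[1][1])%np.pi)]
    fl,fr=X(l,f),X(r,f)
    print("box",(x,y,w,hh),"ang",np.round(ang,2),"far -y,+y corner",fl.round(4),fr.round(4),"width",np.linalg.norm(fl-fr).round(4))
# spacer
h=cv2.cvtColor(a[1],cv2.COLOR_RGB2HSV); m=cv2.inRange(h,(0,0,170),(180,20,255)); m[:, :240]=0;m[:,285:]=0;m[:115]=0;m[235:]=0
mid=lambda r:[(np.flatnonzero(m[r])[0]+np.flatnonzero(m[r])[-1])/2,r]
for z,rr in((.05,(128,140,155,218,224)),(.11,(176,190,205))): print(z,ray(a[0],[mid(r) for r in rr],z).round(4).tolist())
print([(r,np.count_nonzero(m[r])) for r in range(118,234,3)])
E
```

```text
box (293, 0, 93, 155) ang [5.09 4.82 4.78] far -y,+y corner [0.6778 0.0547] [0.6698 0.1504] width 0.0961
box (131, 0, 107, 139) ang [5.1  5.1  5.12] far -y,+y corner [ 0.6601 -0.116 ] [ 0.6513 -0.0179] width 0.0985
0.05 [[0.4412, 0.3651], [0.4554, 0.3619], [0.4738, 0.3578], [0.557, 0.3387], [0.5656, 0.3368]]
0.11 [[0.4857, 0.355], [0.5011, 0.3516], [0.5181, 0.3478]]
[(118, np.int64(0)), (121, np.int64(0)), (124, np.int64(11)), (127, np.int64(12)), (130, np.int64(12)), (133, np.int64(12)), (136, np.int64(12)), (139, np.int64(12)), (142, np.int64(12)), (145, np.int64(12)), (148, np.int64(12)), (151, np.int64(12)), (154, np.int64(12)), (157, np.int64(12)), (160, np.int64(12)), (163, np.int64(0)), (166, np.int64(0)), (169, np.int64(0)), (172, np.int64(0)), (175, np.int64(14)), (178, np.int64(14)), (181, np.int64(14)), (184, np.int64(14)), (187, np.int64(14)), (190, np.int64(14)), (193, np.int64(14)), (196, np.int64(14)), (199, np.int64(14)), (202, np.int64(14)), (205, np.int64(14)), (208, np.int64(14)), (211, np.int64(13)), (214, np.int64(11)), (217, np.int64(11)), (220, np.int64(11)), (223, np.int64(11)), (226, np.int64(11)), (229, np.int64(0)), (232, np.int64(0))]
```

```bash
cat >> h.py <<'E'
TH=np.radians(4.9); U=np.array([np.cos(TH),np.sin(TH),0]); V=np.array([-U[1],U[0],0]); Z=np.array([0,0,1.])
LC=np.array([.5941,.0957,0])   # laid centre
def guard(d,dist,lim,step=.0005,feed=.02):
    "creep along d until reaction (relative to start) exceeds lim; returns travel"
    arm.sleep(.2); f0=np.array(arm.current_force()); p0=np.array(arm.current_ee_pos()); Rt=arm.current_tool_rot(); log=[]; n=0
    while n*step<dist:
        n+=1; arm.move_l(p0+d*n*step,Rt,feed=feed); f=-(np.array(arm.current_force())-f0)@d; log.append(round(float(f),1))
        if f>lim: break
    print("guard",round(n*step,4),"F",log[::max(1,len(log)//25)],log[-4:],"t",round(arm.current_t(),2)); return n*step
E
python3 - <<'E'
from h import *
r=R(np.radians(77.17)); p=np.array([.504,.351,0])
arm.move_to(p+.16*Z,r); arm.move_l(p+.0692*Z,r); arm.grip(0.0); print(arm.current_width(),arm.current_grasp_force())
arm.move_l(p+.17*Z,r)
q=LC-.063*V; r=R(TH+np.pi/2)
arm.move_to(q+.17*Z,r); shot("wrist","w_pl")
arm.move_l(q+.0775*Z,r,feed=.08); print(arm.current_ee_pos())
guard(V,.012,2.0)
E
```

```text
0.016050393812270705 29.99781221151352
[0.59986413 0.03292905 0.07801001]
guard 0.0055 F [-0.4, 0.2, -0.3, -0.0, -1.3, -0.1, -1.4, 0.1, -0.2, -0.6, 4.0] [0.1, -0.2, -0.6, 4.0] t 13.43
```

```bash
python3 - <<'E'
from h import *
p=np.array(arm.current_ee_pos()); arm.move_l(p-.0004*V,feed=.02)
guard(-Z,.006,3)
p=np.array(arm.current_ee_pos()); print("place",p.tolist()); np.save("place.npy",p)
arm.grip(.05); arm.move_l(p+.09*Z,feed=.2)
arm.move_l(p+.12*Z-.10*U,feed=.2); shot("wrist","w_set")
E
```

```text
guard 0.003 F [-0.0, -0.1, -0.3, 0.6, 0.4, 6.9] [-0.3, 0.6, 0.4, 6.9] t 15.38
place [0.5994117475195557, 0.03784538641978529, 0.07517331384754965]
```

View pics/w_set.png

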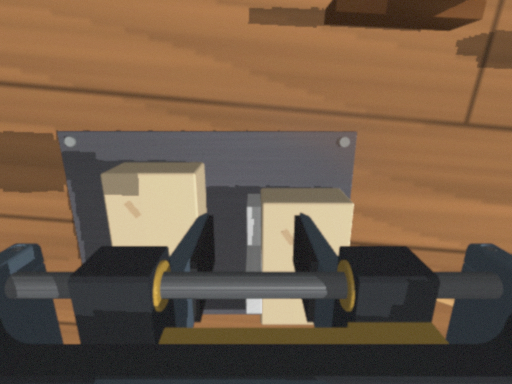

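The spacer stands at (247–262,195–312), flush against the laid brick. Next I push the loose brick's near end up to the fence with two spread fingers.

```bash
python3 - <<'E'
from h import *
r=R(TH+np.pi/2); BC=np.array([.576,-.0738,0]); s=BC-.113*U
arm.move_to(s+.12*Z,r); arm.grip(.06); arm.move_l(s+.022*Z,r,feed=.15)
arm.sleep(.1);print(np.round(arm.current_force(),1),arm.current_t())
arm.move_l(s+.022*Z+.035*U,r,feed=.04)
print(np.round(arm.current_force(),1))
guard(U,.025,5.5)
print(arm.current_ee_pos(),np.round(arm.current_force(),1))
E
```

```text
[-0.2  0.5  0.7] 19.2917
[ 1.1 -0.1 -0.1]
guard 0.0015 F [1.5, 5.4, 5.5] [1.5, 5.4, 5.5] t 21.27
[ 0.49958084 -0.08033647  0.02202217] [-5.7  0.4  2.7]
```

```bash
sed -i 's/feed=.02):/feed=.02,f0=None):/; s/f0=np.array(arm.current_force());/f0=np.array(arm.current_force()) if f0 is None else f0;/' h.py; python3 - <<'E'
from h import *
guard(U,.025,10,f0=np.zeros(3))
print(arm.current_ee_pos(),np.round(arm.current_force(),1))
E
```

```text
guard 0.0155 F [5.0, 2.7, 3.2, 3.2, 2.3, 3.1, 1.6, 3.0, 2.0, 3.2, 3.7, 3.6, 3.4, 3.2, 3.9, 3.5, 3.7, 3.1, 3.9, 3.5, 3.8, 3.3, 3.2, 2.9, 3.3, 4.7, 3.8, 4.3, 5.1, 7.6, 11.2] [4.3, 5.1, 7.6, 11.2] t 29.22
[ 0.51372363 -0.07896288  0.02194812] [-10.9  -3.9   6.7]
```

```bash
python3 - <<'E'
from h import *
p=np.array(arm.current_ee_pos()); r=R(TH)
BC=np.array([.6099,-.0709,0]); s=BC-.078*V-.004*U
arm.move_l(p-.012*U,feed=.1); arm.move_l(p-.012*U+.1*Z,feed=.25)
q=[arm.solve_ik(s+.12*Z,R(TH+k)) for k in(0,np.pi)]; print([None if x is None else np.round(x,0) for x in q])
k=min((i for i in(0,1) if q[i] is not None),key=lambda i:np.abs(q[i]-np.array(arm.current_joint_positions())).max()); r=R(TH+k*np.pi)
arm.move_to(s+.12*Z,r); arm.grip(.091); arm.move_l(s+.022*Z,r,feed=.15); arm.sleep(.1); f0=np.array(arm.current_force()); print(f0.round(1),arm.current_t())
tgt=-.1375-.005; d=tgt-s@V; print("travel",d)
arm.move_l(s+.022*Z+d*V,r,feed=.03); print(np.round(arm.current_force(),1),arm.current_t())
guard(V,.014,7.5,f0=f0); print(np.array(arm.current_ee_pos())@V,arm.current_ee_pos())
E
```

```text
[array([-19.,  34.,  82.,  -0.,  63., -24.]), array([-19.,  34.,  82.,  -0.,  63., 156.])]
[-0.4 -0.6  0.1] 33.0083
travel 0.05823666292141569
[-0.  -2.7 -0.2] 35.1
guard 0.0045 F [3.1, 2.4, 1.7, 3.0, 3.5, 2.6, 2.3, 6.7, 9.2] [2.6, 2.3, 6.7, 9.2] t 37.55
-0.1387166926335226 [ 0.6073227  -0.0871596   0.02204443]
```

```bash
python3 - <<'E'
from h import *
arm.sleep(.15); p=np.array(arm.current_ee_pos()); arm.move_l(p-.01*V,feed=.05); arm.move_l(p-.015*V+.17*Z,feed=.3)
g=np.load("place.npy")+.0002*V; r=R(TH+np.pi/2)
arm.grip(.045); arm.move_to(g+.1*Z,r); shot("top","t1"); arm.move_l(g,r,feed=.15)
arm.sleep(.1); f0=np.array(arm.current_force()); arm.grip(0.); arm.sleep(.1); print(arm.current_width(),(np.array(arm.current_force())-f0).round(1),arm.current_t())
arm.move_l(g+.06*Z,r,feed=.03); print(np.round(arm.current_force(),1)); arm.move_l(g+.11*Z,r,feed=.15)
p=np.array([.504,.351,0]); arm.move_to(p+.18*Z,R(np.radians(77.17))); shot("top","t2"); print(arm.current_t())
im=np.hstack([cv2.imread(f"pics/{n}.png")[130:260,180:345] for n in("t1","t2")]); cv2.imwrite("pics/t12.png",cv2.resize(im,None,fx=2.4,fy=2.4,interpolation=cv2.INTER_CUBIC))
E
```

```text
0.015753934136456222 [-2.9  1.3  3.9] 42.5
[ 0.1  0.2 -2.3]
46.425
```

View pics/t12.png

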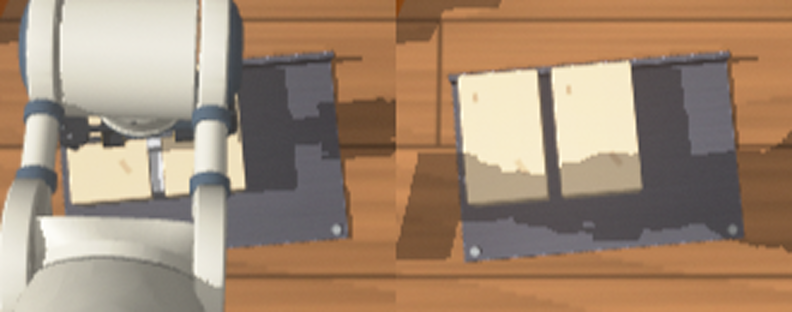

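In the right-hand crop the bricks are parallel, with an even dark gap (about 540–560) and both far ends at the fence. Next I set the spacer down on the bench and measure the gap from above.

```bash
python3 - <<'E'
from h import *
r=R(np.radians(77.17)); p=np.array([.504,.351,0])
arm.move_l(p+.074*Z,r,feed=.1); guard(-Z,.008,3,step=.001)
arm.grip(.05); q=np.array(arm.current_ee_pos()); arm.move_l(q+.1*Z,feed=.25)
arm.move_to([.68,.02,.2],R(TH+np.pi/2)); arm.sleep(.1); c,im=shot("wrist","w_end"); print(arm.current_t())
h=cv2.cvtColor(im,cv2.COLOR_RGB2HSV); print(h[110,200:330:3].tolist())
m=cv2.inRange(h,(13,40,150),(26,110,255)); m[200:]=0
for r_ in(40,60,80,100,120,140):
    x=np.flatnonzero(m[r_]); j=np.flatnonzero(np.diff(x)>8); print(r_,[(x[k],x[k+1],np.diff(ray(c,[[x[k]+.5,r_],[x[k+1]-.5,r_]],.066)@V[:2]).round(4)) for k in j])
E
```

```text
guard 0.006 F [-1.2, 0.2, -0.7, -0.5, 0.4, 12.3] [-0.7, -0.5, 0.4, 12.3] t 49.33
52.1167
[[19, 69, 208], [19, 67, 208], [19, 67, 208], [19, 69, 206], [19, 68, 207], [19, 69, 206], [19, 69, 207], [19, 68, 209], [19, 69, 206], [18, 66, 210], [19, 70, 207], [19, 69, 207], [20, 70, 208], [19, 67, 210], [19, 67, 206], [20, 68, 207], [19, 69, 208], [19, 68, 204], [21, 67, 205], [20, 67, 205], [19, 65, 204], [19, 67, 206], [20, 68, 207], [20, 62, 157], [18, 58, 118], [18, 54, 119], [17, 57, 117], [20, 62, 128], [20, 66, 128], [20, 69, 167], [19, 69, 204], [19, 67, 203], [20, 69, 203], [19, 68, 203], [19, 68, 205], [19, 67, 205], [19, 63, 206], [19, 68, 206], [20, 69, 207], [19, 68, 207], [20, 68, 209], [19, 66, 208], [19, 66, 209], [19, 68, 209]]
40 [(np.int64(270), np.int64(290), array([0.0177]))]
60 [(np.int64(269), np.int64(289), array([0.018]))]
80 [(np.int64(269), np.int64(288), array([0.0173]))]
100 [(np.int64(269), np.int64(287), array([0.0167]))]
120 [(np.int64(269), np.int64(286), array([0.016]))]
140 [(np.int64(268), np.int64(286), array([0.0173]))]
```

View pics/w_end.png

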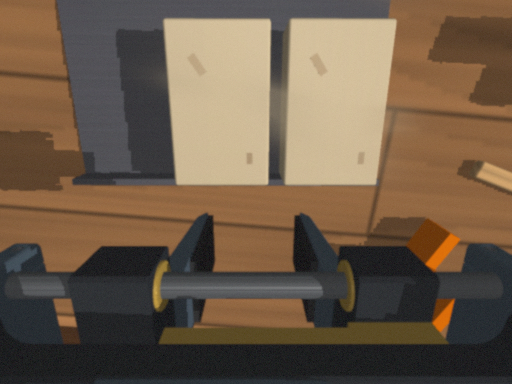

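The gap measures 16–18 mm along its length and is parallel. Both far ends lie at the fence (row 184), the spacer is down on the bench and the gripper is clear, so I'm handing in.

```bash
python3 -c "
from rig import arm
print(arm.sign_off())"
```

```text
the job is handed in; nothing more can be done
None
```

I handed the job in at about 52 s, but sign-off returned no verdict: the loose brick is at the fence, the gap measures about 16–18 mm and parallel, and the spacer is back on the bench to the left of the hearth plate.

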